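# Open the child-safe tub of cleaning tablets

### The job

Open the tub of cleaning tablets that stands on the grey tray: squeeze both blue side tabs of its safety cap and, keeping them squeezed, turn the cap counter-clockwise until you feel it come up against its stop; then ease off, lift it straight off the neck and set it down gently, top up, on the empty half of the tray. Do not force the cap or its lock, leave the tub standing where it is without dragging or twisting it round, and do not disturb the mug, the glass and the salt shaker behind it.

Things in the scene. Friction and masses are not known exactly. Their poses are not given: they have to be found in the camera images.
- cap: White round safety cap, 32 mm high, 53 mm across its ribbed skirt, 84 g. Origin: centre of its underside, z up along its axis. Blue tabs stand out at +y and -y, 66 mm over their flat outer faces (56 mm squeezed); each face is 26 mm wide (along x) and lies 8 to 29 mm above the origin. Fingers close on them along the cap's y. 1.5 mm sideways play on the neck.
- cap_top (a point): Centre of the cap's top, with two blue arrows. With both tabs squeezed the cap turns counter-clockwise (from above) almost freely to a hard stop hidden inside, which differs from tub to tub: 34 to 82 degrees from the locked position. Only at the stop and up to 6 degrees before it can the cap be lifted off; elsewhere lugs catch it after 2 mm of lift.
- tub: White round tub, 96 mm across, blue label with a yellow line, full and heavy (1.4 to 1.9 kg), loose on its rubber foot on the tray. Origin: centre of its underside, z up. The cap sits on its shoulder, 100 mm above the origin. Locked, the cap has the tub's yaw. Twisted by over 0.3 N m the tub may turn on the tray (0.2 N m shows that the stop is met); over 10 N sideways may shift it.
- tub_collar (a point): On the tub's axis, 106 mm above its underside: level of the top of the collar (69 mm across) round the cap's foot; closing fingertips must stay above it. Its two notches hold the feet of the tabs (3 degrees of play) and so lock the cap. Inside, the neck reaches 20 mm above this point; the closed cap's top is 26 mm above it.
- tub_front (a point): Point on the tub's label, 48 mm from its axis towards the tub's -x, 50 mm above its underside; it shows whether the tub has been shifted or twisted round.
- tray: Shallow grey tray, fixed, 190 mm (x) by 360 mm (y), with a wire grip at each end. Origin: centre of its underside on the worktop. Floor top at 4 mm, rim 14 mm high and 6 mm wide. The tub stands on its +y half, about 90 mm from the centre; the -y half is empty.
- tray_rest (a point): Middle of the empty half: point on the tray's floor top, 90 mm from the tray's centre towards its -y.
- tab_a (a joint): Travel of the blue tab on the cap's +y side: 0 out (locked), 0.005 m fully squeezed in; its foot leaves the notch at about 0.0035 m. A spring pushes it out with 2 N at rest, 10 N fully in. If let go after the cap has turned out of the notches it springs out and does no harm.
- tab_b (a joint): The same for the blue tab on the cap's -y side.
- mug: White dotted mug, 82 x 114 x 91 mm, handle along its y, standing behind the tray; bystander. Origin: centre of its underside.
- glass: Clear drinking glass, 80 mm across, 88 mm high, behind the tray; bystander. Origin: centre of its underside.
- mill: Small glass salt shaker with a grey top, 44 mm across, 90 mm high, behind the tray; bystander. Origin: centre of its underside.
Not all that is in view belongs to the job. What is shaped like the cap but orange is not meant.

How it is judged:
On the way, in this order (a step that is already met when the one before it is completed fails the run):
1. both tabs are squeezed in with the cap still on its neck (value of joint each of tab_a, tab_b above 0.0035 m and z of cap in the frame of tub below 0.106 m), for 0.2 s.
2. the cap is lifted clear of the neck (z of cap in the frame of tub above 0.13 m), for 0.1 s.
At the end, for the whole second after the job is handed in: The cap stands flat and top up (within about 5 degrees) at rest on the tray's floor, its centre on the empty half, inside the rim; the tub stands upright where it stood (label front within 9 mm) (z of cap in the frame of tray below 0.008 m and x of cap in the frame of tray between -0.058 and 0.058 m and y of cap in the frame of tray between -0.145 and -0.005 m and angle between cap's own z axis and vertical below 0.08 rad and linear speed of cap below 0.02 m/s and angle between tub's own z axis and vertical below 0.05 rad and distance of tub_front from where it was at the start of the episode below 0.009 m); the robot touches nothing.
It fails at once if the tub is dragged or twisted round: the front of its label moves more than 9 mm (distance of tub_front from where it was at the start of the episode above 0.009 m).
It fails at once if the tub is tipped or lifted off the tray (angle between tub's own z axis and vertical above 0.1 rad or z of tub in the frame of tray above 0.012 m).
It fails at once if the cap is forced: it bears on the tub (its lock, its stop, its neck or its shoulder) with more than 60 N (contact force between cap and tub above 60 N).
It fails at once if the cap is dropped onto the tray or pressed down hard on it (contact force between cap and tray above 40 N or (linear speed of cap above 0.6 m/s and z of cap in the frame of tray below 0.04 m)).
It fails at once if the mug, the glass or the salt shaker is pushed more than 20 mm or knocked over (distance of any of mug, glass, mill from where it was at the start of the episode above 0.02 m or angle between any of mug, glass, mill's own z axis and vertical above 0.3 rad).
It also fails if it takes over 67 s, if anything falls off the work surface, if the arm or the gripper's body presses on something with over 40 N, if the wrist force passes 120 N, or if a joint passes its speed limit or range.

### The arm

A 6-joint arm with a two-finger parallel gripper is mounted at the origin on a cart in front of the work surface, level with it; the furniture and walls round the work are solid. World frame = base frame: x ahead of the robot, y to its left, z up, the work surface at z = 0. Lengths are in m, angles in rad, forces in N, time in s.
With the tool pointing down it reaches from about 0.35 to 0.875 m from the base axis. Payload 15.5 kg.
Tool frame: the origin (TCP) lies midway between the tips of the shut fingers; the grasp point (between the pads) lies robot.grip_depth behind it (robot.grip_depth is the distance from the TCP to the grasp point, in m); z points along the fingers, y is the line along which they close (so a half turn about z gives the same grasp; the last joint's range is limited). The gripper opens to 85 mm and grips with 20 to 120 N. Pads are 22 mm wide; open, the fingers measure 114 mm over their backs; the gripper's body (76 mm by 85 mm) begins 54 mm behind the grasp point. The pads swing forward as they close: fully open they stand 13 mm farther back than shut.
Start: joints at [-0.096, 0.494, 1.345, -0, 1.302, -0.096], TCP at [0.625, 0, 0.21] pointing down, gripper open.
Joint ranges: [-2.91, 2.91], [-0.82, 2.16], [0.22, 2.67], [-1.22, 4.37], [0.12, 2.79], [-3.08, 3.08]. Speed limits (rad/s): [1.89, 1.89, 2.57, 3.01, 3.01, 3.01].

### API

Orientations are given as a 3x3 rotation matrix whose columns are the frame's x, y, z axes.
In Python, from plant import robot gives the robot as it stands. The module is installed in compiled form; this text tells all that it offers.
- The arm moves only by the shell command python3 -m crank 'ROWS' [FORCE]. ROWS is JSON, one flat list of numbers, 5 for each row, row after row: the shift along the tool's x, y, z in units of 50 cm (1.0 is 50 cm), then the turn about the tool's z in units of 90 degrees (1.0 is 90 degrees), then the opening, from 0 (shut) to 1 (fully open). In form: [x, y, z, turn, hand, x, y, z, turn, hand, ...]. A call has exactly 10 rows; each row is the pose to reach, as a shift and turn from the pose commanded when the call began, along the tool's axes at that moment; what a row does not reach only later rows make up. A row lasts 1/12 s, in which the tool goes at most 41.7 mm and 7.16 degrees, less where a joint would pass 70% of its speed; a pose out of reach is approached as far as the arm can. A call with a number of a shift or a turn outside -1 to 1 is refused whole. A call with a gripper value outside its range is refused whole. The fingers move at their own pace and stop on an object; FORCE is the grip in N (left out, the last holds). Time passes only in rows, so rows that repeat a pose let the fingers close, or fill a call up. It gives the time, the measured TCP pose, the force, the opening and the grip force at its end, in the units of the state.
- robot.get_state(): the state, without advancing time (a new reading comes with each control period).
- robot.read_camera(name): name is "scene" or "side" or "wrist"; returns (picture, depth): 420x560x3 uint8, red, green, blue; 420x560 float32, m along the optical axis (not along the pixel's ray), 0 where there is no reading.
- robot.camera_params(name): a dict with "fx", "fy", "cx", "cy" (pixels), "T" (4x4, takes a point from camera to world coordinates). Camera axes: x right, y down, z forward; pixel columns grow to the right and rows downward; lengths in m; the calibration is good to about 2 mm. A picture is of the moment at which its call begins: read the wrist's pose just before it. camera_params takes no time and is no camera call; for the wrist camera it gives the pose at the moment of the call.
- robot.job_done(): hands the job in; it is judged then, once.
The state is a dict: "time_s": time; "joints": joint angles; "joint_vel": joint speeds; "tau": joint torques, N m; "tcp_pos": TCP position; "orientation": TCP orientation; "contact_force": force on the tool from outside, world axes, zero at the start; "ft_torque": the same for the moment, N m; "finger_gap": opening from 0.0 (shut) to 1.0 (fully open); "grip_force": force on a finger pad.
Only numpy, scipy, OpenCV 4.12 (cv2) and the standard library are available. Lean on these libraries where they do the work, as an engineer would, in place of code of your own. Each camera call takes 0.05 s, during which the arm holds its last target. There are 200 camera calls.

## Working session

There is one attempt and no reset: what is moved stays moved. The work goes in short steps, Python scripts to look and compute and a shell command to move; the robot and the scene stay as the last step left them, time stands still between calls to the robot, and variables do not carry over. Pictures are saved under pics/ and viewed, at most 10 in all, crops included, and the job is handed in when it is done.

```bash
mkdir -p pics; cat > h.py <<'E'
import numpy as np, cv2
from plant import robot
def cloud(n):
    p=robot.camera_params(n); im,d=robot.read_camera(n)
    v,u=np.mgrid[:420,:560]
    c=np.stack([(u-p['cx'])/p['fx']*d,(v-p['cy'])/p['fy']*d,d],-1)
    T=np.array(p['T']); return im,d,c@T[:3,:3].T+T[:3,3]
E
python3 - <<'E'
from h import *
s=robot.get_state(); print(s['tcp_pos'],s['orientation'],robot.grip_depth,s['contact_force'],s['finger_gap'])
ims=[]
for n in ('scene','wrist'):
    im,d,P=cloud(n); np.savez(n+'0',im=im,P=P,d=d); cv2.imwrite(f'pics/{n}0.png',im[...,::-1])
E
```

```text
[6.24616771e-01 4.34636412e-05 2.09515361e-01] [[-1.60445148e-06  9.99999298e-01 -1.18454225e-03]
 [ 9.99999993e-01  1.74609608e-06  1.19576474e-04]
 [ 1.19578458e-04 -1.18454205e-03 -9.99999291e-01]] 0.0187 [-0.06039513  0.81467795  0.24342058] 1.0030210235472763
```

View pics/scene0.png

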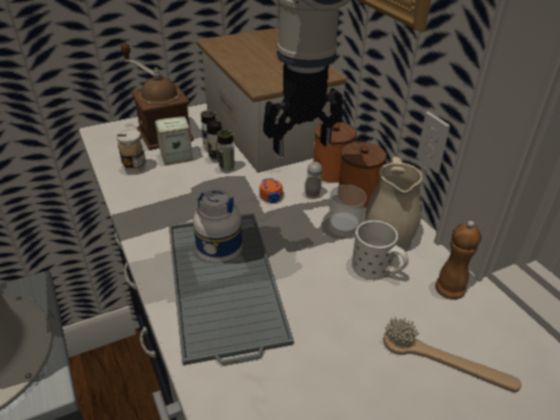

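View pics/wrist0.png

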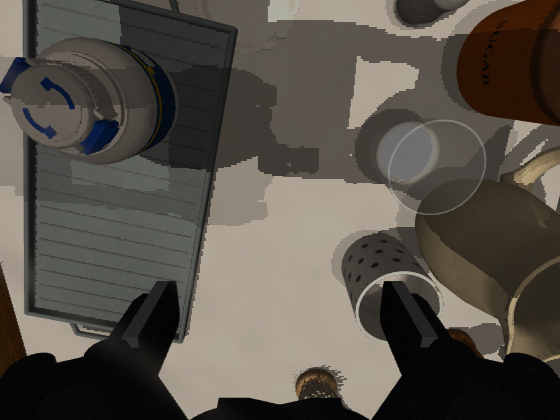

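The wrist view shows the cap at about (50,104), with blue tabs at (15,76) and (97,136). The tub is on the upper half of the tray and the lower half is empty. The glass, mug and shaker stand to the right, behind the tray.

```bash
python3 - <<'E'
from h import *
f=np.load('wrist0.npz'); im,P,d=f['im'],f['P'],f['d']
hsv=cv2.cvtColor(im,cv2.COLOR_RGB2HSV)
blue=(hsv[...,0]>105)&(hsv[...,0]<130)&(hsv[...,1]>150)&(hsv[...,2]>60)
z=P[...,2]
win=np.zeros_like(blue);win[40:180,:180]=1
top=win&(z>.127)&(d>0)
t=np.median(z[top]);print('topz',t)
m=win&(abs(z-t)<.003)&~(blue&False)
xy=P[m][:,:2].astype(np.float32)
print('n',len(xy),'circ',cv2.minEnclosingCircle(xy),xy.min(0),xy.max(0))
n,l,st,c=cv2.connectedComponentsWithStats((blue&win).astype(np.uint8))
for i in range(1,n):
    if st[i,4]>40:
        q=P[(l==i)&(d>0)]
        print(c[i],st[i],q.mean(0),q.min(0),q.max(0),'top', q[q[:,2]>np.percentile(q[:,2],60)].mean(0))
# tub shoulder
for lo,hi in ((.1,.108),(.108,.115),(.0,.02)):
    q=P[win&(z>lo)&(z<hi)]; print(lo,len(q),q.min(0),q.max(0))
# tray from the rim region: dark grey z 8..18mm
m=(z>.009)&(z<.018)&(d>0);m[:,260:]=0
q=P[m][:,:2].astype(np.float32); print('rim',cv2.minAreaRect(q),len(q))
f=np.load('scene0.npz'); im2,P2,d2=f['im'],f['P'],f['d']
q2=P2[190:360,160:300].reshape(-1,3);q2=q2[(q2[:,2]>.009)&(q2[:,2]<.018)][:,:2].astype(np.float32);print('rim scene',cv2.minAreaRect(q2))
q2=P2[180:260,180:250].reshape(-1,3);q2=q2[q2[:,2]>.128];print('cap scene',q2.min(0),q2.max(0),np.median(q2[:,2]))
cv2.imwrite('pics/capcrop.png',cv2.resize(im[30:190,0:200,::-1],None,fx=4,fy=3.75)[:600])
for u,v in((15,76),(97,136),(50,104)):print(P[v,u])
E
```

```text
topz 0.13663868084794265
n 5566 circ ((0.47829312086105347, 0.07194738835096359), 0.034051135182380676) [0.44699225 0.04203442] [0.5102827  0.10249145]
[ 35.36551724 123.55862069] [ 23 109  28  29 145] [0.46740696 0.06250458 0.13800535] [0.46090097 0.05392787 0.13609881] [0.47507664 0.07174087 0.13989373] top [0.46806763 0.06232429 0.13874375]
[ 92.89568345 136.02877698] [ 80 122  25  31 278] [0.50040208 0.05378906 0.13274972] [0.49072628 0.04337795 0.1298545 ] [0.50993966 0.06297985 0.1348774 ] top [0.50151661 0.05268734 0.13386492]
0.1 1510 [0.46047341 0.03348541 0.10000006] [0.51854266 0.11060034 0.10798243]
0.108 1134 [0.46304419 0.03758314 0.10800768] [0.5126104  0.10605459 0.1149694 ]
0.0 8299 [ 3.24435766e-01 -9.48418413e-03  3.67854790e-07] [0.53040862 0.12660975 0.01991202]
rim ((0.45196568965911865, -0.021621301770210266), (0.3850361406803131, 0.1903415471315384), 76.91718292236328) 5930
rim scene ((0.46881747245788574, 0.019742295145988464), (0.47462281584739685, 0.2519620358943939), 66.19068908691406)
cap scene [ 0.22925578 -0.69737401  0.12801889] [0.50905906 0.10035962 0.73178106] 0.13563894862397402
[0.45698792 0.09148729 0.13191816]
[0.50369184 0.05401549 0.13368935]
[0.47889476 0.07463982 0.13718542]
```

View pics/capcrop.png

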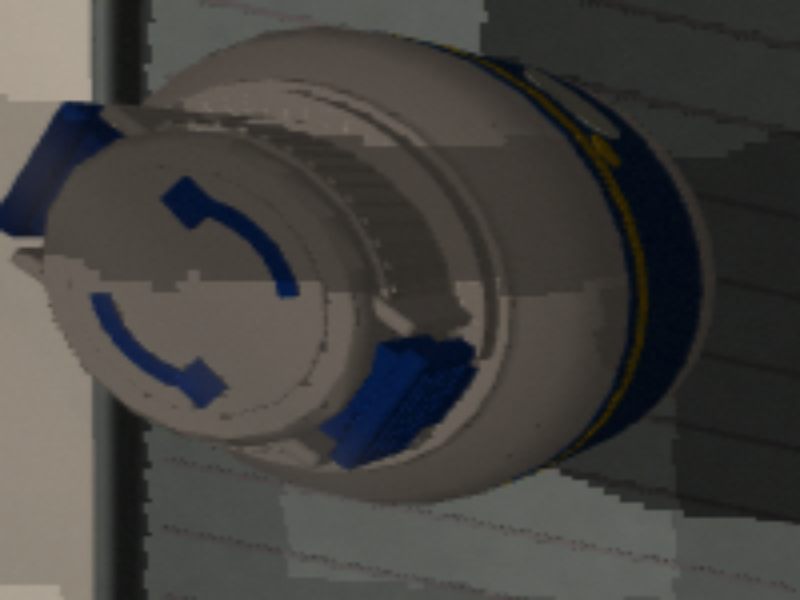

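The crop shows the cap top-centre near (190,280), the far tab at (60,165) and the near tab at (410,400). The tab line is about -39° in the world, seen obliquely. I'll move over the cap with the turn applied, then measure again.

```bash
python3 - <<'E'
from h import *
s=robot.get_state();R=np.array(s['orientation']);T=np.array(robot.camera_params('wrist')['T'])
print('cam in tool',R.T@(T[:3,3]-s['tcp_pos']), R.T@T[:3,2])
print('shift',(R.T@(np.array([.479,.0725,.21])-s['tcp_pos']))/.5)
E
# tool x=+y world, y=+x world, z down
python3 -m crank '[0.03,-0.06,0,0.07,1, 0.06,-0.12,0,0.14,1, 0.09,-0.18,0,0.21,1, 0.12,-0.24,0,0.28,1, 0.14,-0.29,0,0.35,1, 0.144,-0.29,0,0.42,1, 0.144,-0.29,0,0.43,1, 0.144,-0.29,0,0.43,1, 0.144,-0.29,0,0.43,1, 0.144,-0.29,0,0.43,1]'
python3 - <<'E'
from h import *
s=robot.get_state();print(s['joints'])
im,d,P=cloud('wrist'); np.savez('wrist1',im=im,P=P,d=d); cv2.imwrite('pics/wrist1.png',im[...,::-1])
E
```

```text
cam in tool [ 0.08595816  0.0006969  -0.16430216] [-3.29524104e-01 -7.63090243e-04  9.44146854e-01]
shift [ 0.1449117  -0.29128843 -0.00053969]
time_s: 0.93
tcp_pos: [0.4807, 0.0717, 0.2099]
orientation: [[0.623, 0.782, 0.0], [0.782, -0.623, -0.0], [0.0, 0.0, -1.0]]
contact_force: [0.0, 0.2, -0.4]
finger_gap: 0.998
grip_force: 0.0
[ 2.51081216e-02  2.99334711e-01  1.67846864e+00 -2.13910377e-05
  1.16375759e+00  6.98215428e-01]
```

View pics/wrist1.png

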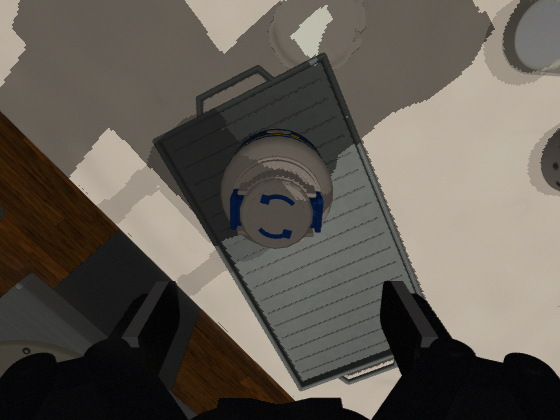

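The view shows the cap top at about (276,214), with tabs at (236,212) and (317,211), nearly level with the finger line. I'll measure it precisely in the tool frame.

```bash
python3 - <<'E'
from h import *
s=robot.get_state();R=np.array(s['orientation']);t=np.array(s['tcp_pos'])
f=np.load('wrist1.npz'); im,P,d=f['im'],f['P'],f['d']
Q=(P-t)@R
hsv=cv2.cvtColor(im,cv2.COLOR_RGB2HSV)
win=np.zeros(d.shape,bool);win[170:260,220:335]=1
blue=(hsv[...,0]>105)&(hsv[...,0]<130)&(hsv[...,1]>130)&(hsv[...,2]>40)&win&(P[...,2]>.108)
n,l,st,c=cv2.connectedComponentsWithStats(blue.astype(np.uint8))
for i in range(1,n):
    if st[i,4]>30:
        q=Q[l==i]; print(c[i].round(),st[i,4],'mean',(q.mean(0)*1e3).round(1),'p2',(np.percentile(q,3,0)*1e3).round(1),'p98',(np.percentile(q,97,0)*1e3).round(1))
m=win&(P[...,2]>.1345)&(P[...,2]<.142)&~blue
# add arrows
m=win&(abs(P[...,2]-.1365)<.0025)
q=Q[m];print('top',np.median(P[m][:,2]),(q.mean(0)*1e3).round(1),(np.percentile(q,1,0)*1e3).round(1),(np.percentile(q,99,0)*1e3).round(1))
m=(P[...,2]>.009)&(P[...,2]<.018); m[:, :150]=0
q=P[m][:,:2].astype(np.float32); r=cv2.minAreaRect(q);print('rim',r)
m=win&(P[...,2]>.103)&(P[...,2]<.1115);print('collar',(Q[m].min(0)*1e3).round(1),(Q[m].max(0)*1e3).round(1))
E
```

```text
[235. 210.] 367 mean [  1.6 -32.   77.6] p2 [-11.4 -35.8  75.5] p98 [ 12.4 -27.6  88.6]
[317. 212.] 338 mean [ 0.2 26.7 76.6] p2 [-13.1  23.   75.4] p98 [10.3 30.1 87.1]
[275. 199.] 177 mean [12.5 -3.1 69.3] p2 [  8.4 -12.8  70.6] p98 [14.6  8.7 73.1]
[276. 234.] 165 mean [-14.8  -2.3  71.9] p2 [-18.  -13.9  70.8] p98 [-10.9   7.5  73.1]
top 0.13704143234748625 [-0.1 -2.4 73. ] [-24.8 -28.1  71.1] [23.2 26.3 75.7]
rim ((0.5418405532836914, -0.038620442152023315), (0.3939545452594757, 0.3727381229400635), 76.9237060546875)
collar [  2.7 -38.2  98.4] [ 25.9  33.6 106.8]
```

```bash
python3 -m crank '[0,-0.006,0.03,0.015,1, 0,-0.006,0.07,0.015,1, 0,-0.006,0.11,0.015,1, 0,-0.006,0.14,0.015,1, 0,-0.006,0.17,0.015,1, 0,-0.006,0.19,0.015,1, 0,-0.006,0.20,0.015,1, 0,-0.006,0.202,0.015,1, 0,-0.006,0.202,0.015,1, 0,-0.006,0.202,0.015,1]' 25
python3 - <<'E'
from h import *
im,d,P=cloud('wrist'); im2,d2,P2=cloud('side')
cv2.imwrite('pics/desc.png',np.vstack([im[100:400,:,::-1],im2[:300,:,::-1]]))
E
```

```text
time_s: 1.82
tcp_pos: [0.4781, 0.0738, 0.1096]
orientation: [[0.643, 0.766, 0.001], [0.766, -0.643, -0.0], [0.0, 0.001, -1.0]]
contact_force: [0.1, -0.9, 0.0]
finger_gap: 0.999
grip_force: 0.0
```

View pics/desc.png

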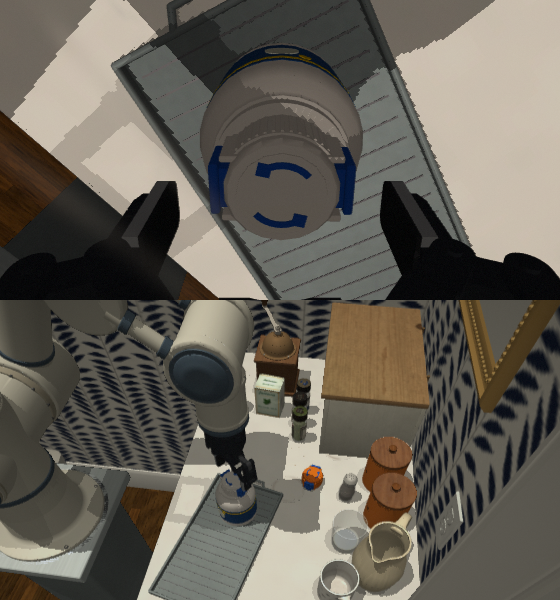

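The fingers (inner edges at columns 178 and 382) straddle the tabs (outer edges at 210 and 354), so they are centred. I'll check their position along tool x and the tip height.

```bash
python3 - <<'E'
from h import *
s=robot.get_state();R=np.array(s['orientation']);t=np.array(s['tcp_pos'])
im,d,P=cloud('wrist'); Q=(P-t)@R
hsv=cv2.cvtColor(im,cv2.COLOR_RGB2HSV)
blue=(hsv[...,0]>105)&(hsv[...,0]<130)&(hsv[...,1]>130)&(hsv[...,2]>40)&(P[...,2]>.108)&(P[...,2]<.145)
n,l,st,c=cv2.connectedComponentsWithStats(blue.astype(np.uint8))
for i in range(1,n):
    if st[i,4]>60:
        q=Q[l==i]; print(c[i].round(),st[i,4],(np.percentile(q,3,0)*1e3).round(1),(np.percentile(q,97,0)*1e3).round(1),(q.mean(0)*1e3).round(1))
for a,b in((120,180),(380,440)):
    w=np.zeros(d.shape,bool);w[270:350,a:b]=1
    q=Q[w&(d>0)&(d<.25)&(hsv[...,2]<90)&(P[...,2]>.105)]
    print('finger',len(q),(np.percentile(q,2,0)*1e3).round(1),(np.percentile(q,98,0)*1e3).round(1))
m=(P[...,2]>.1345)&(P[...,2]<.1385)&(abs(Q[...,0])<.04)&(abs(Q[...,1])<.029)
print('top',(np.percentile(Q[m],1,0)*1e3).round(1),(np.percentile(Q[m],99,0)*1e3).round(1))
E
```

```text
[217. 277.] 779 [ -9.6 -31.7 -24.6] [ 11.8 -24.6  -8.1] [  3.5 -28.6 -21.3]
[346. 282.] 865 [-12.7  26.2 -24.6] [11.1 33.1 -9.1] [  1.2  30.2 -21.6]
[279. 269.] 453 [  8.1  -9.8 -29.4] [ 14.6  11.7 -27.2] [ 11.7  -0.2 -28.3]
[283. 321.] 399 [-17.9 -10.3 -29.3] [-11.3  10.9 -27.2] [-14.8   1.4 -28.3]
finger 3234 [ -7.7 -55.4 -76.6] [ 13.1 -42.5 -37.3]
finger 3238 [ -7.7  42.2 -76.8] [ 13.   55.2 -37.1]
top [-24.2 -23.3 -28.7] [ 23.1  24.6 -25. ]
```

```bash
python3 - <<'E'
from h import *
s=robot.get_state();R=np.array(s['orientation']);t=np.array(s['tcp_pos'])
im,d,P=cloud('wrist'); Q=(P-t)@R*1e3
hsv=cv2.cvtColor(im,cv2.COLOR_RGB2HSV)
blue=(hsv[...,0]>105)&(hsv[...,0]<130)&(hsv[...,1]>130)&(hsv[...,2]>40)
for sg in(-1,1):
    m=blue&(abs(Q[...,2]+24)<1.2)&(sg*Q[...,1]>20)&(abs(Q[...,0])<20)
    q=Q[m]; b=np.arange(-14,14,2); e=[]
    for x in b:
        k=q[(q[:,0]>=x)&(q[:,0]<x+2)]
        e.append(sg*np.percentile(sg*k[:,1],95) if len(k)>4 else np.nan)
    e=np.array(e);ok=np.isfinite(e);p=np.polyfit(b[ok]+1,e[ok],1)
    print(sg,e.round(1),'deg',np.degrees(np.arctan(p[0])),q[:,0].min(),q[:,0].max())
for sg in(-1,1):
    m=(sg*Q[...,1]>35)&(sg*Q[...,1]<60)&(abs(Q[...,0])<15)&(Q[...,2]>-60)&(d>0)&(Q[...,2]<5)
    q=Q[m];print('finger',len(q),q.max(0).round(1),q.min(0).round(1),np.sort(q[:,2])[-5:])
    v,u=np.argwhere(m)[q[:,2].argmax()];print(u,v)
E
```

```text
-1 [  nan   nan -29.3 -30.2 -31.4 -31.7 -31.6 -31.7 -31.8 -31.3 -31.5 -31.5
 -31.5   nan] deg -4.16656167432774 -10.497831004716655 12.129599913829486
1 [32.9 32.8 33.1 32.9 32.9 33.3 33.1 33.  33.2 33.  33.  33.4 33.1  nan] deg 0.6605687671313262 -14.801729228929572 11.235198861225626
finger 2012 [ 13.2 -42.1 -34.3] [-10.2 -56.7 -60. ] [-34.84723453 -34.74203876 -34.73217204 -34.68452077 -34.3378206 ]
176 284
finger 2008 [13.3 56.4  4.4] [-10.3  35.3 -60. ] [-34.32841337 -34.23406684 -34.03085921   4.02972916   4.35832724]
348 242
```

Alignment is good: 0.6° of tilt and centred to within 0.7 mm. The tips appear further back than I expected, though, so I'll close partway without touching and measure again.

```bash
python3 -m crank '[0,0,0,0,0.84, 0,0,0,0,0.84, 0,0,0,0,0.84, 0,0,0,0,0.84, 0,0,0,0,0.84, 0,0,0,0,0.84, 0,0,0,0,0.84, 0,0,0,0,0.84, 0,0,0,0,0.84, 0,0,0,0,0.84]' 25
cat > m.py <<'E'
from h import *
s=robot.get_state();R=np.array(s['orientation']);t=np.array(s['tcp_pos'])
im,d,P=cloud('wrist'); Q=(P-t)@R*1e3
cv2.imwrite('pics/m.png',im[180:400,80:480,::-1].repeat(2,0).repeat(2,1))
V=cv2.cvtColor(im,cv2.COLOR_RGB2HSV)
for sg in(-1,1):
    m=(sg*Q[...,1]>33.8)&(sg*Q[...,1]<60)&(abs(Q[...,0])<15)&(Q[...,2]>-60)&(Q[...,2]<20)&(d>0)&(V[...,1]<110)&(V[...,2]<75)
    n,l,st,c=cv2.connectedComponentsWithStats(m.astype(np.uint8));i=1+st[1:,4].argmax();q=Q[l==i]
    print('finger',len(q),q.max(0).round(1),q.min(0).round(1),np.sort(q[:,2])[-200::25].round(1))
p=robot.camera_params('wrist')
for z in(-13,-34):
    w=R@np.array([.011,-.0425,z*1e-3])+t; T=np.array(p['T']);c=T[:3,:3].T@(w-T[:3,3]);print(z,c[0]/c[2]*p['fx']+p['cx'],c[1]/c[2]*p['fy']+p['cy'])
E
python3 m.py
```

```text
time_s: 2.85
tcp_pos: [0.4777, 0.0739, 0.1091]
orientation: [[0.643, 0.765, -0.0], [0.765, -0.643, 0.0], [0.0, -0.0, -1.0]]
contact_force: [-0.1, 0.1, 0.0]
finger_gap: 0.841
grip_force: 0.0
finger 2074 [ 13.2 -35.5 -29.3] [-10.2 -49.9 -60. ] [-36.3 -35.9 -35.1 -34.6 -34.  -33.3 -32.5 -31.5]
finger 2023 [ 13.3  49.7 -29.4] [-10.3  35.1 -60. ] [-36.5 -36.  -35.4 -34.7 -34.2 -33.4 -32.4 -31.3]
-13 189.30722646146398 254.42877096435706
-34 177.23182157951823 277.1763496266834
```

View pics/m.png

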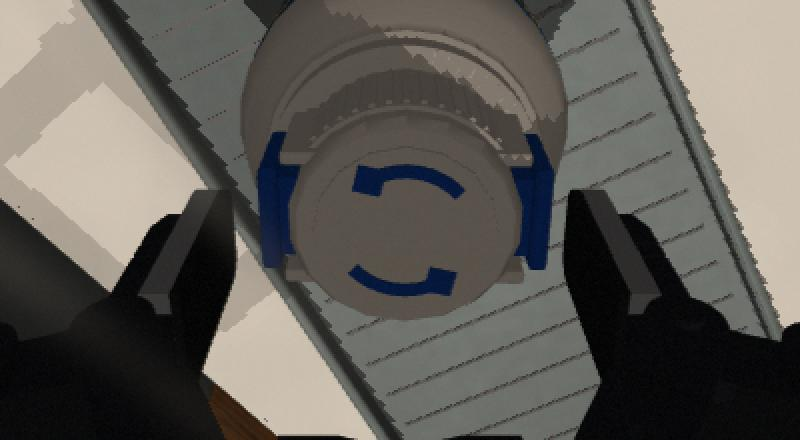

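The tips are about 29 mm behind the TCP at this opening, which puts them level with the tops of the tabs. I need to go roughly 18 mm lower, so I'll do it in steps and watch the force.

```bash
python3 -m crank '[0,0,0.002,0,0.84, 0,0.001,0.005,0,0.84, 0,0.001,0.008,0,0.84, 0,0.001,0.011,0,0.84, 0,0.001,0.014,0,0.84, 0,0.001,0.017,0,0.84, 0,0.001,0.02,0,0.84, 0,0.001,0.02,0,0.84, 0,0.001,0.02,0,0.84, 0,0.001,0.02,0,0.84]' 25; python3 m.py
```

```text
time_s: 3.73
tcp_pos: [0.4781, 0.0736, 0.0991]
orientation: [[0.643, 0.765, 0.0], [0.765, -0.643, 0.0], [0.0, 0.0, -1.0]]
contact_force: [0.6, 0.8, -0.3]
finger_gap: 0.833
grip_force: 0.0
finger 2107 [ 13.2 -35.5 -29.6] [-10.6 -49.8 -60. ] [-36.1 -35.5 -35.  -34.6 -34.  -33.4 -32.5 -31.4]
finger 2020 [ 13.5  49.5 -29.9] [-10.1  35.2 -60. ] [-36.3 -35.9 -35.3 -34.7 -34.1 -33.4 -32.6 -31.5]
-13 189.3262178506984 254.44327397158673
-34 177.25843403287945 277.1825069854775
```

View pics/m.png

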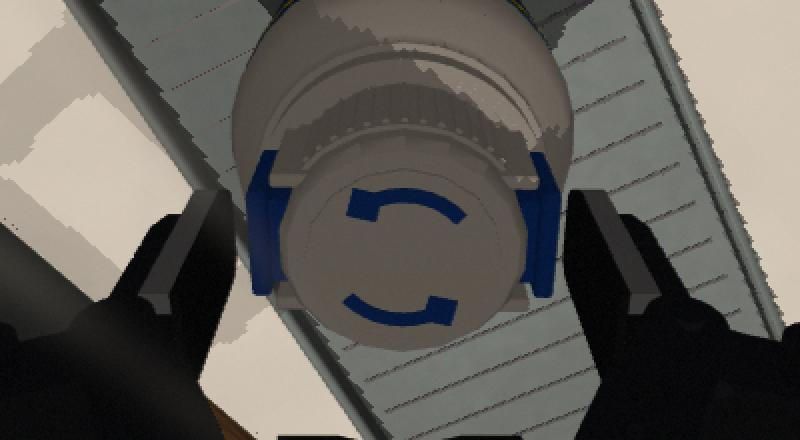

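The tips are now just below the tab tops. The gap is slightly smaller on the right (columns 558–565) than on the left (232–247), so I'll shift +0.5 mm in y and go 9 mm lower.

```bash
python3 -m crank '[0,0.001,0.002,0,0.84, 0,0.001,0.005,0,0.84, 0,0.001,0.008,0,0.84, 0,0.001,0.011,0,0.84, 0,0.001,0.014,0,0.84, 0,0.001,0.017,0,0.84, 0,0.001,0.019,0,0.84, 0,0.001,0.019,0,0.84, 0,0.001,0.019,0,0.84, 0,0.001,0.019,0,0.84]' 25
python3 -m crank '[0,0,0,0,0.78, 0,0,0,0,0.78, 0,0,0,0,0.78, 0,0,0,0,0.78, 0,0,0,0,0.74, 0,0,0,0,0.74, 0,0,0,0,0.74, 0,0,0,0,0.74, 0,0,0,0,0.74, 0,0,0,0,0.74]' 25
python3 m.py
```

```text
time_s: 4.62
tcp_pos: [0.4784, 0.0732, 0.0896]
orientation: [[0.643, 0.765, 0.0], [0.765, -0.643, 0.0], [0.0, 0.0, -1.0]]
contact_force: [0.3, -0.8, -0.2]
finger_gap: 0.841
grip_force: 0.0
time_s: 5.45
tcp_pos: [0.4786, 0.0732, 0.0897]
orientation: [[0.643, 0.765, 0.0], [0.765, -0.643, 0.0], [0.0, 0.0, -1.0]]
contact_force: [0.2, -0.2, 5.1]
finger_gap: 0.742
grip_force: 4.2
finger 959 [ 13.4 -33.8 -31.1] [  7.  -45.7 -60. ] [-40.  -39.4 -38.5 -37.8 -37.  -35.7 -34.8 -33.1]
finger 914 [ 13.   45.4 -30.2] [  7.2  33.8 -60. ] [-40.6 -39.9 -39.  -37.6 -36.9 -36.2 -35.  -33.6]
-13 189.36161098772072 254.41370517534816
-34 177.29332941711363 277.157409449558
```

```bash
python3 -m crank '[0,0,0,0,0.72, 0,0,-0.001,0,0.70, 0,0,-0.001,0,0.68, 0,0,-0.002,0,0.66, 0,0,-0.002,0,0.64, 0,0,-0.002,0,0.62, 0,0,-0.002,0,0.60, 0,0,-0.002,0,0.60, 0,0,-0.002,0,0.60, 0,0,-0.002,0,0.60]' 30
python3 - <<'E'
from h import *
s=robot.get_state();R=np.array(s['orientation']);t=np.array(s['tcp_pos'])
print(s['contact_force'],s['ft_torque'])
im,d,P=cloud('wrist'); Q=(P-t)@R*1e3
cv2.imwrite('pics/m2.png',im[180:400,80:480,::-1].repeat(2,0).repeat(2,1))
E
```

```text
time_s: 6.33
tcp_pos: [0.4787, 0.0733, 0.0911]
orientation: [[0.643, 0.766, 0.001], [0.766, -0.643, 0.0], [0.001, 0.001, -1.0]]
contact_force: [-2.9, 0.8, 15.6]
finger_gap: 0.644
grip_force: 28.4
[-2.92950902  0.79493603 15.59668795] [ 0.06942059  0.46068944 -0.03101971]
```

View pics/m2.png

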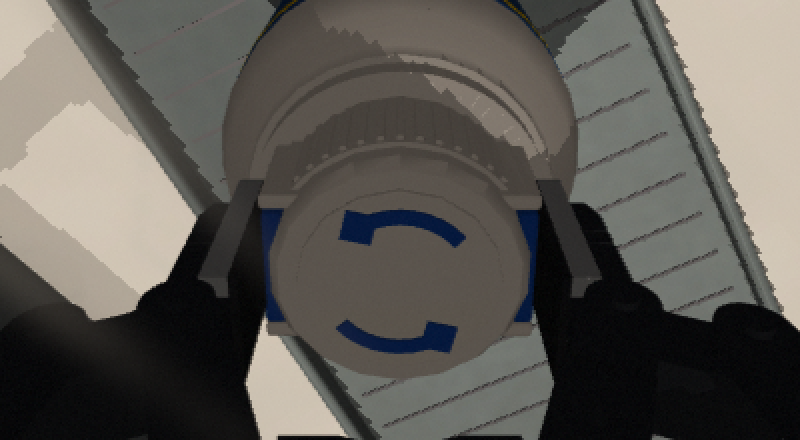

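Both tabs are squeezed at a gap of about 55 mm, with the pads flat on them. I'll ease the down-force and turn counter-clockwise, which is a negative tool turn.

```bash
python3 -m crank '[0,0,-0.001,0,0.60, 0,0,-0.002,0,0.60, 0,0,-0.002,-0.03,0.60, 0,0,-0.002,-0.06,0.60, 0,0,-0.002,-0.1,0.60, 0,0,-0.002,-0.14,0.60, 0,0,-0.002,-0.18,0.60, 0,0,-0.002,-0.2,0.60, 0,0,-0.002,-0.2,0.60, 0,0,-0.002,-0.2,0.60]' 30
python3 -c "
from plant import robot;s=robot.get_state();print(s['ft_torque'],s['contact_force'],s['grip_force'])"
```

```text
time_s: 7.22
tcp_pos: [0.4782, 0.0733, 0.0915]
orientation: [[0.376, 0.926, -0.0], [0.926, -0.376, 0.0], [-0.0, -0.0, -1.0]]
contact_force: [-1.4, 2.0, 4.6]
finger_gap: 0.635
grip_force: 33.8
[0.47207381 0.39708995 0.08019529] [-1.35476182  2.01113736  4.55657957] 33.82940232753754
```

```bash
python3 -m crank '[0,0,0,-0.02,0.60, 0,0,0,-0.04,0.60, 0,0,0,-0.06,0.60, 0,0,0,-0.08,0.60, 0,0,0,-0.1,0.60, 0,0,0,-0.12,0.60, 0,0,0,-0.13,0.60, 0,0,0,-0.13,0.60, 0,0,0,-0.13,0.60, 0,0,0,-0.13,0.60]'
cat > t.py <<'E'
from plant import robot;import numpy as np
s=robot.get_state();R=np.array(s['orientation']);print('tz',s['ft_torque'].round(3) if hasattr(s['ft_torque'],'round') else s['ft_torque'],'yaw',np.degrees(np.arctan2(R[1,0],R[0,0])))
E
python3 t.py
python3 -m crank '[0,0,0,-0.01,0.60, 0,0,0,-0.02,0.60, 0,0,0,-0.03,0.60, 0,0,0,-0.04,0.60, 0,0,0,-0.045,0.60, 0,0,0,-0.045,0.60, 0,0,0,-0.045,0.60, 0,0,0,-0.045,0.60, 0,0,0,-0.045,0.60, 0,0,0,-0.045,0.60]'
python3 t.py
```

```text
time_s: 8.05
tcp_pos: [0.4778, 0.0735, 0.0915]
orientation: [[0.181, 0.983, -0.001], [0.983, -0.181, 0.0], [0.0, -0.001, -1.0]]
contact_force: [-4.6, 4.5, 6.9]
finger_gap: 0.635
grip_force: 34.9
tz [ 0.728  0.607 -0.082] yaw 79.55430719948312
time_s: 8.88
tcp_pos: [0.4777, 0.0735, 0.0915]
orientation: [[0.112, 0.994, -0.001], [0.994, -0.111, 0.0], [0.0, -0.001, -1.0]]
contact_force: [-3.6, 4.7, 7.5]
finger_gap: 0.636
grip_force: 35.2
tz [ 0.72   0.736 -0.193] yaw 83.59819594685945
```

```bash
python3 -m crank '[0.0005,-0.0005,0,0,0.60, 0.001,-0.001,-0.001,0,0.60, 0.001,-0.001,-0.001,0,0.60, 0.001,-0.001,-0.001,0,0.60, 0.001,-0.001,-0.001,0,0.60, 0.001,-0.001,-0.001,0,0.60, 0.001,-0.001,-0.001,0,0.60, 0.001,-0.001,-0.001,0,0.60, 0.001,-0.001,-0.001,0,0.60, 0.001,-0.001,-0.001,0,0.60]'
python3 t.py
```

```text
time_s: 9.72
tcp_pos: [0.4778, 0.0738, 0.092]
orientation: [[0.11, 0.994, -0.0], [0.994, -0.11, -0.0], [-0.0, -0.0, -1.0]]
contact_force: [-4.3, 0.9, -2.1]
finger_gap: 0.633
grip_force: 32.7
tz [ 0.039  0.675 -0.004] yaw 83.6979890763939
```

The torque fell to zero once I unloaded the tool, so that was friction and not the stop. I'll continue in small steps.

```bash
python3 -m crank '[0,-0.0005,0,-0.01,0.60, 0,-0.001,0,-0.02,0.60, 0,-0.001,0,-0.03,0.60, 0,-0.001,0,-0.04,0.60, 0,-0.001,0,-0.045,0.60, 0,-0.001,0,-0.045,0.60, 0,-0.001,0,-0.045,0.60, 0,-0.001,0,-0.045,0.60, 0,-0.001,0,-0.045,0.60, 0,-0.001,0,-0.045,0.60]'
python3 t.py
python3 -m crank '[0,0,0,-0.01,0.60, 0,0,0,-0.02,0.60, 0,0,0,-0.03,0.60, 0,0,0,-0.04,0.60, 0,0,0,-0.045,0.60, 0,0,0,-0.045,0.60, 0,0,0,-0.045,0.60, 0,0,0,-0.045,0.60, 0,0,0,-0.045,0.60, 0,0,0,-0.045,0.60]'
python3 t.py
```

```text
time_s: 10.55
tcp_pos: [0.4775, 0.0739, 0.0921]
orientation: [[0.039, 0.999, -0.0], [0.999, -0.039, 0.0], [0.0, -0.0, -1.0]]
contact_force: [-3.0, 3.2, -0.6]
finger_gap: 0.633
grip_force: 32.5
tz [ 0.476  0.536 -0.041] yaw 87.74337371014735
time_s: 11.38
tcp_pos: [0.4774, 0.0738, 0.0921]
orientation: [[-0.031, 1.0, -0.0], [1.0, 0.031, -0.0], [-0.0, -0.0, -1.0]]
contact_force: [-3.4, 1.4, 0.1]
finger_gap: 0.635
grip_force: 32.6
tz [ 0.378  0.575 -0.074] yaw 91.79403208747706
```

```bash
python3 -m crank '[0,-0.0005,0,-0.01,0.60, 0,-0.001,0,-0.02,0.60, 0,-0.001,0,-0.03,0.60, 0,-0.001,0,-0.04,0.60, 0,-0.001,0,-0.045,0.60, 0,-0.001,0,-0.045,0.60, 0,-0.001,0,-0.045,0.60, 0,-0.001,0,-0.045,0.60, 0,-0.001,0,-0.045,0.60, 0,-0.001,0,-0.045,0.60]'
python3 t.py
```

```text
time_s: 12.22
tcp_pos: [0.477, 0.0738, 0.0921]
orientation: [[-0.102, 0.995, -0.0], [0.995, 0.102, -0.0], [-0.0, -0.0, -1.0]]
contact_force: [-4.7, 1.8, -0.2]
finger_gap: 0.636
grip_force: 32.6
tz [ 0.255  0.573 -0.057] yaw 95.84313340615599
```

```bash
python3 -m crank '[0,0,0,-0.01,0.60, 0,0,0,-0.02,0.60, 0,0,0,-0.03,0.60, 0,0,0,-0.04,0.60, 0,0,0,-0.045,0.60, 0,0,0,-0.045,0.60, 0,0,0,-0.045,0.60, 0,0,0,-0.045,0.60, 0,0,0,-0.045,0.60, 0,0,0,-0.045,0.60]'
python3 t.py
python3 -m crank '[0,0,0,-0.01,0.60, 0,0,0,-0.02,0.60, 0,0,0,-0.03,0.60, 0,0,0,-0.03,0.60, 0,0,0,-0.03,0.60, 0,0,0,-0.03,0.60, 0,0,0,-0.03,0.60, 0,0,0,-0.03,0.60, 0,0,0,-0.03,0.60, 0,0,0,-0.03,0.60]'
python3 t.py
```

```text
time_s: 13.05
tcp_pos: [0.4769, 0.0738, 0.0921]
orientation: [[-0.172, 0.985, -0.0], [0.985, 0.172, -0.0], [-0.0, -0.0, -1.0]]
contact_force: [-3.1, 1.5, -0.5]
finger_gap: 0.634
grip_force: 32.6
tz [ 0.285  0.549 -0.08 ] yaw 99.89842466896084
time_s: 13.88
tcp_pos: [0.4769, 0.0738, 0.0921]
orientation: [[-0.218, 0.976, -0.0], [0.976, 0.218, -0.0], [-0.0, -0.0, -1.0]]
contact_force: [-4.0, 0.9, -1.4]
finger_gap: 0.636
grip_force: 32.6
tz [ 0.18   0.623 -0.016] yaw 102.59984691231602
```

```bash
python3 -m crank '[0,0,0,-0.01,0.60, 0,0,0,-0.02,0.60, 0,0,0,-0.03,0.60, 0,0,0,-0.03,0.60, 0,0,0,-0.03,0.60, 0,0,0,-0.03,0.60, 0,0,0,-0.03,0.60, 0,0,0,-0.03,0.60, 0,0,0,-0.03,0.60, 0,0,0,-0.03,0.60]'
python3 t.py
python3 -m crank '[0,0,0,-0.01,0.60, 0,0,0,-0.02,0.60, 0,0,0,-0.03,0.60, 0,0,0,-0.03,0.60, 0,0,0,-0.03,0.60, 0,0,0,-0.03,0.60, 0,0,0,-0.03,0.60, 0,0,0,-0.03,0.60, 0,0,0,-0.03,0.60, 0,0,0,-0.03,0.60]'
python3 t.py
```

```text
time_s: 14.72
tcp_pos: [0.477, 0.0738, 0.0921]
orientation: [[-0.264, 0.965, -0.0], [0.965, 0.264, 0.0], [0.0, -0.0, -1.0]]
contact_force: [-4.5, 1.8, -0.6]
finger_gap: 0.634
grip_force: 32.6
tz [ 0.231  0.682 -0.079] yaw 105.29679231190835
time_s: 15.55
tcp_pos: [0.477, 0.0738, 0.0921]
orientation: [[-0.309, 0.951, -0.0], [0.951, 0.309, -0.0], [0.0, -0.0, -1.0]]
contact_force: [-4.3, 0.9, -0.7]
finger_gap: 0.635
grip_force: 32.7
tz [ 0.19   0.746 -0.074] yaw 107.99785214852147
```

```bash
python3 -m crank '[0,0,0,-0.01,0.60, 0,0,0,-0.02,0.60, 0,0,0,-0.03,0.60, 0,0,0,-0.03,0.60, 0,0,0,-0.03,0.60, 0,0,0,-0.03,0.60, 0,0,0,-0.03,0.60, 0,0,0,-0.03,0.60, 0,0,0,-0.03,0.60, 0,0,0,-0.03,0.60]'
python3 t.py
python3 -m crank '[0,0,0,-0.01,0.60, 0,0,0,-0.02,0.60, 0,0,0,-0.03,0.60, 0,0,0,-0.03,0.60, 0,0,0,-0.03,0.60, 0,0,0,-0.03,0.60, 0,0,0,-0.03,0.60, 0,0,0,-0.03,0.60, 0,0,0,-0.03,0.60, 0,0,0,-0.03,0.60]'
python3 t.py
```

```text
time_s: 16.38
tcp_pos: [0.4769, 0.0738, 0.0921]
orientation: [[-0.354, 0.935, -0.0], [0.935, 0.354, 0.0], [0.0, -0.0, -1.0]]
contact_force: [-4.9, 1.2, 0.4]
finger_gap: 0.636
grip_force: 33.0
tz [ 0.201  0.838 -0.113] yaw 110.76190042941762
time_s: 17.22
tcp_pos: [0.4768, 0.0738, 0.0921]
orientation: [[-0.398, 0.917, -0.0], [0.917, 0.398, -0.0], [0.0, -0.0, -1.0]]
contact_force: [-6.0, 1.3, 0.6]
finger_gap: 0.636
grip_force: 33.3
tz [ 0.219  0.944 -0.035] yaw 113.46050056400622
```

```bash
python3 -m crank '[0.0005,-0.001,0,0,0.60, 0.0005,-0.001,0,-0.01,0.60, 0.0005,-0.001,0,-0.02,0.60, 0.0005,-0.001,0,-0.03,0.60, 0.0005,-0.001,0,-0.03,0.60, 0.0005,-0.001,0,-0.03,0.60, 0.0005,-0.001,0,-0.03,0.60, 0.0005,-0.001,0,-0.03,0.60, 0.0005,-0.001,0,-0.03,0.60, 0.0005,-0.001,0,-0.03,0.60]'
python3 t.py
python3 -m crank '[0,0,0,-0.01,0.60, 0,0,0,-0.02,0.60, 0,0,0,-0.02,0.60, 0,0,0,-0.02,0.60, 0,0,0,-0.02,0.60, 0,0,0,-0.02,0.60, 0,0,0,-0.02,0.60, 0,0,0,-0.02,0.60, 0,0,0,-0.02,0.60, 0,0,0,-0.02,0.60]'
python3 t.py
```

```text
time_s: 18.05
tcp_pos: [0.4764, 0.0738, 0.0921]
orientation: [[-0.44, 0.898, -0.0], [0.898, 0.44, -0.0], [-0.0, -0.0, -1.0]]
contact_force: [-5.2, 0.4, -0.8]
finger_gap: 0.631
grip_force: 32.8
tz [ 0.057  0.805 -0.095] yaw 116.09785395447766
time_s: 18.88
tcp_pos: [0.4764, 0.0739, 0.0921]
orientation: [[-0.469, 0.883, -0.0], [0.883, 0.469, 0.0], [0.0, -0.0, -1.0]]
contact_force: [-4.8, 0.1, 0.4]
finger_gap: 0.632
grip_force: 32.9
tz [ 0.091  0.933 -0.075] yaw 117.95073951046462
```

```bash
python3 -m crank '[0,0,0,-0.01,0.60, 0,0,0,-0.02,0.60, 0,0,0,-0.03,0.60, 0,0,0,-0.03,0.60, 0,0,0,-0.03,0.60, 0,0,0,-0.03,0.60, 0,0,0,-0.03,0.60, 0,0,0,-0.03,0.60, 0,0,0,-0.03,0.60, 0,0,0,-0.03,0.60]'
python3 t.py
python3 -m crank '[0,0,0,-0.01,0.60, 0,0,0,-0.02,0.60, 0,0,0,-0.02,0.60, 0,0,0,-0.02,0.60, 0,0,0,-0.02,0.60, 0,0,0,-0.02,0.60, 0,0,0,-0.02,0.60, 0,0,0,-0.02,0.60, 0,0,0,-0.02,0.60, 0,0,0,-0.02,0.60]'
python3 t.py
```

```text
time_s: 19.72
tcp_pos: [0.4763, 0.0739, 0.0921]
orientation: [[-0.51, 0.86, -0.0], [0.86, 0.51, 0.0], [0.0, -0.0, -1.0]]
contact_force: [-6.0, 0.2, 1.0]
finger_gap: 0.637
grip_force: 33.3
tz [ 0.181  1.012 -0.075] yaw 120.64399626198535
time_s: 20.55
tcp_pos: [0.4762, 0.0739, 0.0921]
orientation: [[-0.536, 0.844, -0.0], [0.844, 0.536, 0.0], [0.0, -0.0, -1.0]]
contact_force: [-6.9, 0.6, 0.8]
finger_gap: 0.636
grip_force: 33.6
tz [ 0.131  1.059 -0.112] yaw 122.44307037083216
```

```bash
python3 -m crank '[0.0005,-0.001,0,0,0.60, 0.001,-0.0015,0,0,0.60, 0.001,-0.0015,0,-0.01,0.60, 0.001,-0.0015,0,-0.02,0.60, 0.001,-0.0015,0,-0.02,0.60, 0.001,-0.0015,0,-0.02,0.60, 0.001,-0.0015,0,-0.02,0.60, 0.001,-0.0015,0,-0.02,0.60, 0.001,-0.0015,0,-0.02,0.60, 0.001,-0.0015,0,-0.02,0.60]'
python3 t.py
python3 -m crank '[0,0,0,-0.01,0.60, 0,0,0,-0.02,0.60, 0,0,0,-0.02,0.60, 0,0,0,-0.02,0.60, 0,0,0,-0.02,0.60, 0,0,0,-0.02,0.60, 0,0,0,-0.02,0.60, 0,0,0,-0.02,0.60, 0,0,0,-0.02,0.60, 0,0,0,-0.02,0.60]'
python3 t.py
```

```text
time_s: 21.38
tcp_pos: [0.4756, 0.0739, 0.0921]
orientation: [[-0.562, 0.827, 0.0], [0.827, 0.562, -0.0], [-0.0, 0.0, -1.0]]
contact_force: [-3.2, -1.1, -0.5]
finger_gap: 0.637
grip_force: 32.7
tz [-0.066  0.694 -0.056] yaw 124.19915658345167
time_s: 22.22
tcp_pos: [0.4755, 0.0739, 0.0921]
orientation: [[-0.588, 0.809, -0.0], [0.809, 0.588, -0.0], [0.0, -0.0, -1.0]]
contact_force: [-5.1, -0.1, 0.1]
finger_gap: 0.638
grip_force: 32.8
tz [-0.049  0.824 -0.094] yaw 125.9966014966372
```

```bash
python3 -m crank '[0,0,0,-0.01,0.60, 0,0,0,-0.02,0.60, 0,0,0,-0.02,0.60, 0,0,0,-0.02,0.60, 0,0,0,-0.02,0.60, 0,0,0,-0.02,0.60, 0,0,0,-0.02,0.60, 0,0,0,-0.02,0.60, 0,0,0,-0.02,0.60, 0,0,0,-0.02,0.60]'
python3 t.py
python3 - <<'E'
from h import *
im,d,P=cloud('wrist')
cv2.imwrite('pics/m3.png',im[:,:,::-1])
E
```

```text
time_s: 23.05
tcp_pos: [0.4754, 0.0739, 0.092]
orientation: [[-0.613, 0.79, -0.0], [0.79, 0.613, 0.0], [0.0, -0.0, -1.0]]
contact_force: [-4.4, -0.1, -0.3]
finger_gap: 0.638
grip_force: 32.8
tz [ 0.024  0.891 -0.091] yaw 127.79387687801295
```

View pics/m3.png

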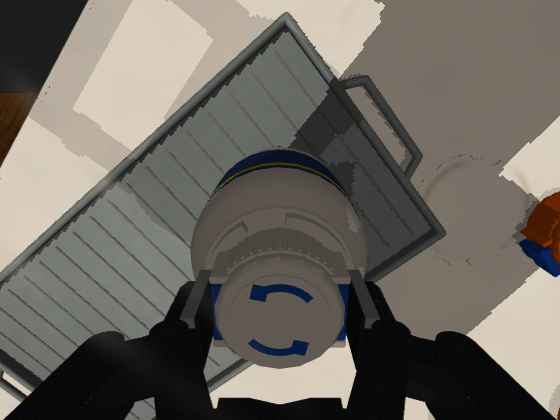

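The cap has followed the fingers. A collar notch has come round to (266,219), about 78° from the tabs, so the tub hasn't turned. The stop must be within a few degrees.

```bash
python3 -m crank '[0,0,0,-0.01,0.60, 0,0,0,-0.02,0.60, 0,0,0,-0.02,0.60, 0,0,0,-0.02,0.60, 0,0,0,-0.02,0.60, 0,0,0,-0.02,0.60, 0,0,0,-0.02,0.60, 0,0,0,-0.02,0.60, 0,0,0,-0.02,0.60, 0,0,0,-0.02,0.60]'
python3 t.py
```

```text
time_s: 23.93
tcp_pos: [0.4755, 0.0738, 0.0921]
orientation: [[-0.637, 0.771, -0.0], [0.771, 0.637, -0.0], [-0.0, -0.0, -1.0]]
contact_force: [-4.7, -0.1, -1.3]
finger_gap: 0.64
grip_force: 32.7
tz [-0.19   0.854 -0.115] yaw 129.59653236751075
```

```bash
python3 -m crank '[0,0,0,-0.01,0.60, 0,0,0,-0.015,0.60, 0,0,0,-0.015,0.60, 0,0,0,-0.015,0.60, 0,0,0,-0.015,0.60, 0,0,0,-0.015,0.60, 0,0,0,-0.015,0.60, 0,0,0,-0.015,0.60, 0,0,0,-0.015,0.60, 0,0,0,-0.015,0.60]'
python3 t.py
```

```text
time_s: 24.77
tcp_pos: [0.4756, 0.0739, 0.0921]
orientation: [[-0.655, 0.755, 0.0], [0.755, 0.655, -0.0], [-0.0, 0.0, -1.0]]
contact_force: [-4.9, -1.1, -0.1]
finger_gap: 0.635
grip_force: 32.3
tz [-0.364  0.709 -0.049] yaw 130.94970217748192
```

```bash
python3 -m crank '[0,0,0,-0.008,0.60, 0,0,0,-0.015,0.60, 0,0,0,-0.015,0.60, 0,0,0,-0.015,0.60, 0,0,0,-0.015,0.60, 0,0,0,-0.015,0.60, 0,0,0,-0.015,0.60, 0,0,0,-0.015,0.60, 0,0,0,-0.015,0.60, 0,0,0,-0.015,0.60]'
python3 t.py
```

```text
time_s: 25.6
tcp_pos: [0.4756, 0.0739, 0.0921]
orientation: [[-0.673, 0.74, 0.0], [0.74, 0.673, 0.0], [-0.0, 0.0, -1.0]]
contact_force: [-3.1, -2.3, 0.6]
finger_gap: 0.636
grip_force: 32.4
tz [-0.499  0.577 -0.201] yaw 132.29691370807305
```

```bash
python3 -m crank '[0,0,0,-0.005,0.60, 0,0,0,-0.01,0.60, 0,0,0,-0.01,0.60, 0,0,0,-0.01,0.60, 0,0,0,-0.01,0.60, 0,0,0,-0.01,0.60, 0,0,0,-0.01,0.60, 0,0,0,-0.01,0.60, 0,0,0,-0.01,0.60, 0,0,0,-0.01,0.60]'
python3 t.py
```

```text
time_s: 26.43
tcp_pos: [0.4755, 0.0739, 0.0921]
orientation: [[-0.685, 0.729, 0.0], [0.729, 0.685, -0.0], [-0.0, 0.0, -1.0]]
contact_force: [-3.6, -3.4, 1.4]
finger_gap: 0.635
grip_force: 32.6
tz [-0.551  0.61  -0.386] yaw 133.1981364753354
```

The torque rose from about 0.1 to 0.39 N m, so the stop is met at about 82°. I'll ease off 2° and then start lifting.

```bash
python3 -m crank '[0,0,0,0.01,0.60, 0,0,0,0.022,0.60, 0,0,0,0.022,0.60, 0,0,0,0.022,0.60, 0,0,-0.002,0.022,0.60, 0,0,-0.004,0.022,0.60, 0,0,-0.006,0.022,0.60, 0,0,-0.008,0.022,0.60, 0,0,-0.008,0.022,0.60, 0,0,-0.008,0.022,0.60]'
python3 t.py
```

```text
time_s: 27.27
tcp_pos: [0.4756, 0.0739, 0.0962]
orientation: [[-0.659, 0.752, 0.0], [0.752, 0.659, -0.0], [-0.0, 0.0, -1.0]]
contact_force: [-2.8, -2.6, -1.9]
finger_gap: 0.637
grip_force: 33.1
tz [-0.597  0.412 -0.135] yaw 131.2223907541711
```

The cap is past the 2 mm catch with almost no force, so it's free. I'll lift it clear.

```bash
python3 -m crank '[0,0,-0.01,0,0.60, 0,0,-0.02,0,0.60, 0,0,-0.03,0,0.60, 0,0,-0.045,0,0.60, 0,0,-0.06,0,0.60, 0,0,-0.08,0,0.60, 0,0,-0.10,0,0.60, 0,0,-0.12,0,0.60, 0,0,-0.12,0,0.60, 0,0,-0.12,0,0.60]'
python3 - <<'E'
from h import *
s=robot.get_state();R=np.array(s['orientation']);t=np.array(s['tcp_pos'])
im,d,P=cloud('scene');z=P[...,2]
m=(z>.0095)&(z<.0185)&(d>0);m[:215]=0;m[365:]=0;m[:,:160]=0;m[:,300:]=0
n,l,st,c=cv2.connectedComponentsWithStats(m.astype(np.uint8))
q=P[m][:,:2];c0=np.array([.452,-.0216]);q=q[np.linalg.norm(q-c0,axis=1)<.22].astype(np.float32)
print('rim scene',cv2.minAreaRect(q))
f=np.load('wrist1.npz');P1=f['P'].reshape(-1,3);q=P1[(P1[:,2]>.0095)&(P1[:,2]<.0175)][:,:2]
u=np.array([.2266,.974]);v=np.array([.974,-.2266]);r=(q-c0);a=r@u;b=r@v
for lo,hi in((-.16,.16),):
    k=(abs(a)<.15)&(abs(b)<.12);print('b range',np.percentile(b[k],[.5,99.5]),'a hist',np.histogram(a[abs(b)<.06],bins=np.arange(-.23,.24,.01)))
tgt=np.r_[c0-.085*u,t[2]];print('tgt',tgt,'shift',(R.T@(tgt-t))/.5)
im,d,P=cloud('wrist');Q=(P-t)@R*1e3
k=(abs(Q[...,0])<40)&(abs(Q[...,1])<24)&(Q[...,2]<-10)&(Q[...,2]>-60)&(d>0)
print('held top z tool',np.median(Q[k][:,2]),'world',t[2]-np.median(Q[k][:,2])/1e3)
E
```

```text
time_s: 28.1
tcp_pos: [0.4761, 0.074, 0.1568]
orientation: [[-0.659, 0.752, 0.002], [0.752, 0.659, 0.0], [-0.001, 0.002, -1.0]]
contact_force: [0.7, -0.0, -0.2]
finger_gap: 0.64
grip_force: 32.8
rim scene ((0.4502585232257843, -0.02632904052734375), (0.38054755330085754, 0.1903158277273178), 76.95732879638672)
b range [-0.09452568  0.09481109] a hist (array([  0,   0,   0,  59, 249, 396,  75,   0,   0,   0,   0,   0,   0,
         0,   0,   0,   0,   0,   0,   0,   0,   0,   0,   0,   0,   0,
         0,   0,   0,   0,   0,   0,   0,   0,   2,   5,  14,  19,   0,
         0, 303, 591, 513,  52,   0,   0]), array([-2.30000000e-01, -2.20000000e-01, -2.10000000e-01, -2.00000000e-01,
       -1.90000000e-01, -1.80000000e-01, -1.70000000e-01, -1.60000000e-01,
       -1.50000000e-01, -1.40000000e-01, -1.30000000e-01, -1.20000000e-01,
       -1.10000000e-01, -1.00000000e-01, -9.00000000e-02, -8.00000000e-02,
       -7.00000000e-02, -6.00000000e-02, -5.00000000e-02, -4.00000000e-02,
       -3.00000000e-02, -2.00000000e-02, -1.00000000e-02,  1.94289029e-16,
        1.00000000e-02,  2.00000000e-02,  3.00000000e-02,  4.00000000e-02,
        5.00000000e-02,  6.00000000e-02,  7.00000000e-02,  8.00000000e-02,
        9.00000000e-02,  1.00000000e-01,  1.10000000e-01,  1.20000000e-01,
        1.30000000e-01,  1.40000000e-01,  1.50000000e-01,  1.60000000e-01,
        1.70000000e-01,  1.80000000e-01,  1.90000000e-01,  2.00000000e-01,
        2.10000000e-01,  2.20000000e-01,  2.30000000e-01]))
tgt [ 0.432739   -0.10439     0.15678964] shift [-2.11161821e-01 -3.00251281e-01 -2.06289667e-04]
held top z tool -44.51377453312254 world 0.20130341458782097
```

```bash
python3 -m crank '[-0.02,-0.03,0,0,0.60, -0.05,-0.07,0,0,0.60, -0.08,-0.12,0,0,0.60, -0.11,-0.165,0,0,0.60, -0.14,-0.21,0,0,0.60, -0.17,-0.25,0,0,0.60, -0.19,-0.28,0,0,0.60, -0.21,-0.3,0,0,0.60, -0.21,-0.3,0,0,0.60, -0.21,-0.3,0,0,0.60]'
python3 -m crank '[0,0,0.03,0,0.60, 0,0,0.07,0,0.60, 0,0,0.11,0,0.60, 0,0,0.15,0,0.60, 0,0,0.19,0,0.60, 0,0,0.23,0,0.60, 0,0,0.26,0,0.60, 0,0,0.28,0,0.60, 0,0,0.29,0,0.60, 0,0,0.29,0,0.60]'
```

```text
time_s: 29.03
tcp_pos: [0.4316, -0.1042, 0.1557]
orientation: [[-0.658, 0.753, -0.001], [0.753, 0.658, 0.0], [0.001, -0.0, -1.0]]
contact_force: [0.5, -0.0, -1.2]
finger_gap: 0.637
grip_force: 32.8
time_s: 29.87
tcp_pos: [0.4315, -0.1031, 0.0102]
orientation: [[-0.66, 0.752, -0.002], [0.752, 0.66, 0.001], [0.002, -0.001, -1.0]]
contact_force: [-0.5, 0.9, -0.5]
finger_gap: 0.637
grip_force: 32.8
```

```bash
python3 -m crank '[0,0,0.003,0,0.60, 0,0,0.006,0,0.60, 0,0,0.01,0,0.60, 0,0,0.013,0,0.60, 0,0,0.016,0,0.60, 0,0,0.019,0,0.60, 0,0,0.022,0,0.60, 0,0,0.024,0,0.60, 0,0,0.026,0,0.60, 0,0,0.026,0,0.60]'
python3 - <<'E'
from h import *
s=robot.get_state();R=np.array(s['orientation']);t=np.array(s['tcp_pos'])
im,d,P=cloud('wrist');Q=(P-t)@R*1e3
k=(abs(Q[...,0])<40)&(abs(Q[...,1])<24)&(Q[...,2]<-10)&(Q[...,2]>-60)&(d>0)
print('held top z',t[2]-np.median(Q[k][:,2])/1e3)
E
```

```text
time_s: 30.7
tcp_pos: [0.4318, -0.1039, -0.0021]
orientation: [[-0.659, 0.752, -0.0], [0.752, 0.659, 0.0], [0.0, -0.0, -1.0]]
contact_force: [0.4, 0.1, -0.5]
finger_gap: 0.634
grip_force: 32.8
held top z 0.04297202034705547
```

```bash
python3 -m crank '[0,0,0.001,0,0.60, 0,0,0.003,0,0.60, 0,0,0.005,0,0.60, 0,0,0.007,0,0.60, 0,0,0.008,0,0.60, 0,0,0.009,0,0.60, 0,0,0.01,0,0.60, 0,0,0.01,0,0.60, 0,0,0.01,0,0.60, 0,0,0.01,0,0.60]'
```

```text
time_s: 31.58
tcp_pos: [0.4319, -0.1039, -0.0069]
orientation: [[-0.659, 0.752, -0.0], [0.752, 0.659, -0.0], [0.0, -0.0, -1.0]]
contact_force: [0.4, -0.1, -0.5]
finger_gap: 0.632
grip_force: 32.8
```

```bash
python3 -m crank '[0,0,0.0005,0,0.60, 0,0,0.001,0,0.60, 0,0,0.0015,0,0.60, 0,0,0.002,0,0.60, 0,0,0.002,0,0.60, 0,0,0.002,0,0.60, 0,0,0.002,0,0.60, 0,0,0.002,0,0.60, 0,0,0.002,0,0.60, 0,0,0.002,0,0.60]'
```

```text
time_s: 32.42
tcp_pos: [0.4319, -0.1039, -0.0079]
orientation: [[-0.659, 0.752, -0.0], [0.752, 0.659, 0.0], [0.0, -0.0, -1.0]]
contact_force: [-0.3, 0.2, -0.7]
finger_gap: 0.636
grip_force: 32.8
```

```bash
python3 -m crank '[0,0,0.0005,0,0.60, 0,0,0.001,0,0.60, 0,0,0.001,0,0.60, 0,0,0.001,0,0.60, 0,0,0.001,0,0.60, 0,0,0.001,0,0.60, 0,0,0.001,0,0.60, 0,0,0.001,0,0.60, 0,0,0.001,0,0.60, 0,0,0.001,0,0.60]'
```

```text
time_s: 33.25
tcp_pos: [0.4319, -0.104, -0.0084]
orientation: [[-0.659, 0.752, 0.0], [0.752, 0.659, -0.0], [-0.0, 0.0, -1.0]]
contact_force: [-0.2, 0.4, 3.6]
finger_gap: 0.636
grip_force: 34.0
```

```bash
python3 -m crank '[0,0,0.0005,0,0.60, 0,0,0.001,0,0.60, 0,0,0.001,0,0.60, 0,0,0.001,0,0.60, 0,0,0.001,0,0.60, 0,0,0.001,0,0.60, 0,0,0.001,0,0.60, 0,0,0.001,0,0.60, 0,0,0.001,0,0.60, 0,0,0.001,0,0.60]'
```

```text
time_s: 34.08
tcp_pos: [0.432, -0.104, -0.0086]
orientation: [[-0.659, 0.752, 0.0], [0.752, 0.659, -0.0], [-0.0, 0.0, -1.0]]
contact_force: [-1.5, 0.1, 15.5]
finger_gap: 0.636
grip_force: 37.3
```

The cap is on the floor with 15 N, so I'll ease up 0.5 mm and open gradually.

```bash
python3 -m crank '[0,0,-0.001,0,0.60, 0,0,-0.001,0,0.66, 0,0,-0.001,0,0.69, 0,0,-0.001,0,0.72, 0,0,-0.001,0,0.75, 0,0,-0.001,0,0.78, 0,0,-0.001,0,0.82, 0,0,-0.001,0,0.9, 0,0,-0.001,0,1, 0,0,-0.001,0,1]'
python3 -m crank '[0,0,-0.01,0,1, 0,0,-0.03,0,1, 0,0,-0.06,0,1, 0,0,-0.1,0,1, 0,0,-0.15,0,1, 0,0,-0.2,0,1, 0,0,-0.25,0,1, 0,0,-0.3,0,1, 0,0,-0.32,0,1, 0,0,-0.32,0,1]'
python3 - <<'E'
from h import *
im,d,P=cloud('wrist');ims,ds,Ps=cloud('scene')
cv2.imwrite('pics/end.png',np.vstack([im[::1,:,::-1][120:420],ims[150:400,:,::-1]]))
t=np.array(robot.get_state()['tcp_pos'])
k=(np.hypot(P[...,0]-.432,P[...,1]+.104)<.045)&(P[...,2]>.03)&(P[...,2]<.06)
q=P[k];print('cap',q.mean(0),np.median(q[:,2]))
A=np.c_[q[:,:2],np.ones(len(q))];i=abs(q[:,2]-np.median(q[:,2]))<.003;print(np.linalg.lstsq(A[i],q[i,2],rcond=None)[0])
E
```

```text
time_s: 34.92
tcp_pos: [0.4319, -0.1039, -0.0084]
orientation: [[-0.659, 0.752, 0.0], [0.752, 0.659, -0.0], [-0.0, 0.0, -1.0]]
contact_force: [0.4, 0.1, 0.4]
finger_gap: 0.998
grip_force: 0.0
time_s: 35.75
tcp_pos: [0.433, -0.1044, 0.1542]
orientation: [[-0.659, 0.752, 0.004], [0.752, 0.659, -0.002], [-0.004, 0.002, -1.0]]
contact_force: [0.7, -0.5, 0.7]
finger_gap: 0.999
grip_force: 0.0
cap [ 0.43278371 -0.10354506  0.03596502] 0.03669295230204356
[ 0.00520501 -0.0046722   0.03409512]
```

View pics/end.png

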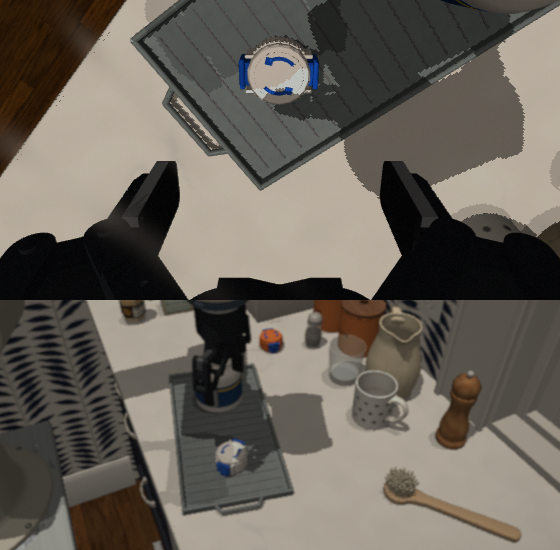

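The cap stands flat and top up at (278,70) on the empty half of the tray. The tub is in place and the gripper is clear.

```bash
python3 -c "
from plant import robot;print(robot.job_done())"
```

```text
the job is handed in; nothing more can be done
None
```

The job is handed in, with no verdict returned: the cap came free at its stop, about 82° round (the torque there reached 0.39 N m, above the 0.3 at which the tub may turn), and it now stands flat, top up, on the empty half of the tray, with the tub looking in place and the mug, glass and shaker untouched.

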